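# Coffee in the library

## Robot

A 6-joint arm with a two-finger parallel gripper is mounted at the origin on the work surface. World frame = base frame: x ahead of the robot, y to its left, z up, the work surface at z = 0. Lengths are in m, angles in rad, forces in N, time in s.
With the tool pointing down it reaches from about 0.275 to 0.975 m from the base axis. Payload 8.4 kg.
Tool frame: the origin (TCP) lies midway between the tips of the shut fingers; the grasp point (between the pads) lies 19 mm behind it; z points along the fingers, y is the line along which they close (so a half turn about z gives the same grasp; the last joint's range is limited). The gripper opens to 92 mm and grips with 3 to 60 N. Pads are 20 mm wide; open, the fingers measure 128 mm over their backs; the gripper's body (75 mm by 189 mm) begins 69 mm behind the grasp point.
Start: joints at [-1.176, 0.353, 1.633, -0, 1.155, -0.002], TCP at [0.242, -0.576, 0.215] pointing down, gripper open.
Joint ranges: [-2.63, 2.63], [-0.92, 2.1], [0.06, 2.66], [-1.3, 4.44], [0, 2.69], [-3.02, 3.02]. Speed limits (rad/s): [2.22, 2.22, 2.79, 3.14, 3.14, 3.14].

## Interface

Orientations are given as a unit quaternion [x, y, z, w].
In Python, from station import ctrl, optics gives the robot as it stands.
- The arm moves only by the tool play_rows, never from a script. Its argument "increments" is a list that holds one entry, the list of rows, each a list of 5 numbers: the gripper command: -1 is fully open, 1 is shut, values between are in proportion, then the shift along the world's x, y, z in mm, then the turn about the world's z in rad. A call has 1 to 10 rows; each row shifts and turns the commanded pose from where the row before left it; what a row does not reach is not made up. A row lasts 1/8 s, in which the tool goes at most 62.5 mm and 10.7 degrees, less where a joint would pass 70% of its speed; a pose out of reach is approached as far as the arm can. A call with a gripper value outside its range is refused whole. The fingers move at their own pace and stop on an object; "grip_force" is the grip in N (left out, the last holds). Time passes only in rows, so rows that do not move let the fingers close. It gives the time, the measured TCP pose, the force, the opening and the grip force at its end, in the units of the state.
- ctrl.read_state(): the state, without advancing time (a new reading comes with each control period).
- optics.camera(name): name is "side" or "top" or "wrist"; returns a dict with "frame" (400x640x3 uint8, red, green, blue), "depth" (400x640 float32, m along the optical axis (not along the pixel's ray), 0 where there is no reading), "fovy" (degrees; the focal length in pixels is half the picture's height over the tangent of half this angle, whatever the lens; pixels are square), "cx", "cy" (the principal point, pixels), "R" (3x3) and "t" (3): a world point X has camera coordinates R X + t; the wrist camera has in their place "mount" (4x4, takes a point from camera to tool coordinates, whose origin is the TCP and whose axes are the flange's). Camera axes: x right, y down, z forward; pixel columns grow to the right and rows downward; lengths in m; the calibration is good to about 2 mm. The wrist camera is an equidistant fisheye: a pixel r from the principal point sees the ray r / f radians off the axis. A picture is of the moment at which its call begins: read the wrist's pose just before it.
- ctrl.job_done(): hands the job in; it is judged then, once.
Trained networks look in the newest picture that a camera, given by its name, has taken for a name from the list of things; names that differ only in an ending like _2 or _b are one class to them, and where a whole thing is asked for, a point or a joint stands for the part that bears it (a point fixed in the world has none). Each returns a list of dicts, best first, with "conf" (0 to 1); they miss things now and then, are a little off and sometimes report something else, mostly with a low value. They report only what shows in the picture. A call takes as long as a camera call. They do not tell look-alikes from the thing itself.
- optics.find_in(camera, name): "point" ([column, row] in pixels, amid what is visible of it).
- optics.tip_of(camera, name): "point" ([column, row] in pixels: a listed point, or the origin of a listed thing).
The state is a dict: "time": time; "q": joint angles; "qd": joint speeds; "tau": joint torques, N m; "position": TCP position; "orientation": TCP orientation; "wrist_force": force on the tool from outside, world axes, zero at the start; "wrist_torque": the same for the moment, N m; "finger_gap": finger opening in m; "grip_force": force on a finger pad.
Only numpy, scipy, OpenCV 4.12 (cv2) and the standard library are available. Lean on these libraries where they do the work, as an engineer would, in place of code of your own. Each camera call takes 0.05 s, during which the arm holds its last target. There are 200 camera calls.

## Task

Lay coffee for three on the library desk: stand each cup upright in the middle of the saucer of its own colour, and stand the lidded sugar bowl on the wooden tray beside the milk jug. Set each thing down gently, without dropping it or knocking it over, and leave the saucers, tray, jug and books where they are.

Things in the scene. Friction and masses are not known exactly. Their poses are not given: they have to be found in the camera images.
- cup_blue: blue glazed coffee cup, standing upright and empty, 0.12 to 0.21 kg: height 60 mm, outer diameter 64 mm (straight side from 16 mm up to the rim, wall 4 mm), foot 44 mm in diameter. Loop handle, 8 mm thick, along the cup's +y, reaching 59 mm from the axis between heights 18 and 54 mm. Origin: centre of the foot's underside; z up the axis.
- cup_green: green glazed coffee cup, standing upright and empty, 0.12 to 0.21 kg: height 60 mm, outer diameter 64 mm (straight side from 16 mm up to the rim, wall 4 mm), foot 44 mm in diameter. Loop handle, 8 mm thick, along the cup's +y, reaching 59 mm from the axis between heights 18 and 54 mm. Origin: centre of the foot's underside; z up the axis.
- cup_yellow: yellow glazed coffee cup, standing upright and empty, 0.12 to 0.21 kg: height 60 mm, outer diameter 64 mm (straight side from 16 mm up to the rim, wall 4 mm), foot 44 mm in diameter. Loop handle, 8 mm thick, along the cup's +y, reaching 59 mm from the axis between heights 18 and 54 mm. Origin: centre of the foot's underside; z up the axis.
- saucer_blue: blue glazed saucer, loose on the table, 0.22 kg: diameter 130 mm, rim 16 mm high, flat well in the middle 72 mm in diameter whose floor is 6 mm above the table; a cup stands on the well's floor. Origin: centre of the underside; z up.
- saucer_green: green glazed saucer, loose on the table, 0.22 kg: diameter 130 mm, rim 16 mm high, flat well in the middle 72 mm in diameter whose floor is 6 mm above the table; a cup stands on the well's floor. Origin: centre of the underside; z up.
- saucer_yellow: yellow glazed saucer, loose on the table, 0.22 kg: diameter 130 mm, rim 16 mm high, flat well in the middle 72 mm in diameter whose floor is 6 mm above the table; a cup stands on the well's floor. Origin: centre of the underside; z up.
- sugar_bowl: white ceramic sugar bowl with its lid on (one piece) and a brass ball knob, 0.18 to 0.31 kg: straight side 64 mm in diameter from 10 to 46 mm height, lid rim 67 mm in diameter at 46 to 50 mm height, knob ball 18 mm in diameter centred 70 mm up, total height 79 mm; foot 48 mm in diameter. Origin: centre of the underside; z up.
- tray: light wooden serving tray, loose, 0.9 kg: outside 270 mm (its x) by 170 mm (its y), lip 8 mm thick and 22 mm high, floor 8 mm above the table. The milk jug stands on its -x half (the end nearer the robot); the +x half is free. Lies to the left or the right of the cups. Origin: centre of the underside; z up.
- milk_jug: white ceramic milk jug on the tray, 55 to 70 mm from the tray's centre towards -x: open, height 85 mm, diameter 68 mm, handle along its +y reaching 56 mm from the axis. Stays where it is. Origin: centre of the underside; z up.
- books: two books in a pile, dark red under dark blue, 210 x 150 mm and 58 mm high, lying on the other side of the cups from the tray. Stay where they are. Origin: centre of the underside; z up.
Things that resemble listed ones, but are neither listed nor needed, are in the scene too. Several things have the shape of the cup_blue; the one meant has the colours described above.

How it is judged:
By the outcome, as a careful person would: the job done as asked, in the order asked, and still so for the second after the job is handed in, with the robot touching nothing.
It also fails if it takes over 104 s, if anything falls off the work surface, if the arm or the gripper's body presses on something with over 40 N, if the wrist force passes 120 N, or if a joint passes its speed limit or range.

## Working session

There is one attempt and no reset: what is moved stays moved. The work goes in short steps, Python scripts to look and compute and a tool call to move; the robot and the scene stay as the last step left them, time stands still between calls to the robot, and variables do not carry over. Pictures are saved under pics/ and viewed, at most 14 in all, crops included, and the job is handed in when it is done.

Besides the shell and the picture viewer there is one more tool, called after ">>>" as name([rows], argument=value, ...), one row to a line, values as JSON. play_rows: Moves the arm, as the interface text tells. Its arguments: {"type":"object","properties":{"increments":{"type":"array"},"grip_force":{"type":"number"}},"required":["increments"]}

```bash
mkdir -p pics; ls; cat > h.py <<'E'
import numpy as np, cv2
from station import ctrl, optics
def cam(n):
    c=optics.camera(n); c['f']=200/np.tan(np.radians(c['fovy'])/2); return c
def cloud(c):
    v,u=np.mgrid[0:400,0:640]; d=c['depth']
    P=np.stack([(u-c['cx'])/c['f']*d,(v-c['cy'])/c['f']*d,d],-1)
    return (P-np.array(c['t']))@np.array(c['R'])
def save(n,im): cv2.imwrite('pics/'+n+'.png',cv2.cvtColor(np.ascontiguousarray(im),cv2.COLOR_RGB2BGR))
E
python3 - <<'E'
from h import *
for n in ('top','side'):
    c=cam(n); save(n+'1',c['frame']); P=cloud(c)
    print(n,c['f'],-np.array(c['R']).T@np.array(c['t']))
    for k in ['cup_blue','cup_green','cup_yellow','saucer_blue','saucer_green','saucer_yellow','sugar_bowl','tray','milk_jug','books']:
        print(k,[(np.round(r['point']).tolist(),round(r['conf'],2),np.round(P[int(r['point'][1]),int(r['point'][0])],3).tolist()) for r in optics.find_in(n,k)])
print(ctrl.read_state()['time'])
E
```

```text
pics
top 382.65935310413096 [ 0.34261991 -0.0767802   1.02208741]
cup_blue [([489.0, 175.0], 0.9, [0.576, -0.527, 0.007]), ([430.0, 141.0], 0.59, [0.666, -0.367, 0.007]), ([384.0, 148.0], 0.56, [0.648, -0.244, 0.006])]
cup_green [([327.0, 149.0], 0.94, [0.643, -0.088, 0.006])]
cup_yellow [([265.0, 143.0], 0.78, [0.657, 0.082, 0.009])]
saucer_blue [([356.0, 221.0], 0.9, [0.446, -0.168, 0.007])]
saucer_green [([203.0, 147.0], 0.76, [0.644, 0.252, 0.007])]
saucer_yellow [([295.0, 212.0], 0.72, [0.465, -0.002, 0.008])]
sugar_bowl [([231.0, 211.0], 0.71, [0.458, 0.153, 0.061])]
tray [([153.0, 231.0], 0.72, [0.408, 0.372, 0.007])]
milk_jug [([143.0, 260.0], 0.88, [0.334, 0.389, 0.016])]
books [([265.0, 146.0], 0.72, [0.645, 0.081, 0.009]), ([434.0, 244.0], 0.62, [0.383, -0.356, 0.057])]
side 441.2201298100066 [ 0.33487046 -1.32425093  0.79922637]
cup_blue [([369.0, 233.0], 0.76, [0.64, -0.215, 0.028]), ([364.0, 298.0], 0.65, [0.568, -0.486, 0.013]), ([386.0, 255.0], 0.62, [0.667, -0.329, 0.029])]
cup_green [([355.0, 208.0], 0.65, [0.617, -0.118, 0.062])]
cup_yellow [([350.0, 185.0], 0.6, [0.633, 0.048, 0.058])]
saucer_blue [([306.0, 233.0], 0.58, [0.45, -0.154, 0.006]), ([369.0, 235.0], 0.54, [0.625, -0.271, 0.059])]
saucer_green [([343.0, 170.0], 0.53, [0.652, 0.284, 0.007])]
saucer_yellow [([304.0, 207.0], 0.74, [0.462, -0.003, 0.009])]
sugar_bowl [([299.0, 182.0], 0.75, [0.457, 0.122, 0.047])]
tray [([282.0, 164.0], 0.85, [0.407, 0.36, 0.012]), ([350.0, 186.0], 0.55, [0.634, 0.05, 0.053])]
milk_jug [([262.0, 153.0], 0.55, [0.323, 0.328, 0.081])]
books [([289.0, 272.0], 0.65, [0.378, -0.412, 0.061]), ([340.0, 170.0], 0.41, [0.634, 0.277, 0.007])]
1.1
```

View pics/top1.png

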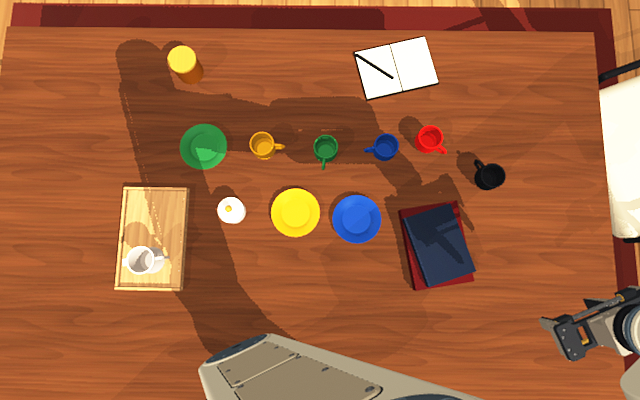

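View pics/side1.png

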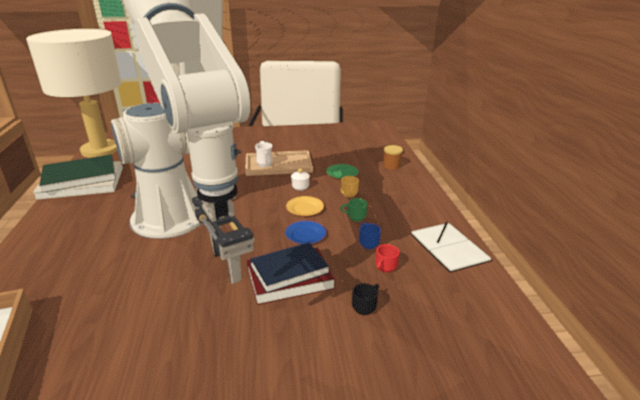

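```bash
cat > m.py <<'E'
from h import *
from scipy.optimize import least_squares
def circ(xy,r):
    c0=(xy.max(0)+xy.min(0))/2
    s=least_squares(lambda p:np.hypot(*(xy-p).T)-r,c0,loss='soft_l1',f_scale=.002); return s.x, np.sqrt(np.mean(s.fun**2))
E
python3 - <<'E'
from m import *
c=cam('top'); P=cloud(c); F=c['frame']
hsv=cv2.cvtColor(F,cv2.COLOR_RGB2HSV)
def near(u,v,r):
    m=np.zeros((400,640),bool); m[v-r:v+r,u-r:u+r]=1; return m
for k,(u,v) in dict(blue=(384,147),green=(325,149),yellow=(265,145)).items():
    q=near(u,v,22)&(hsv[...,1]>120); X=P[q]; z=X[:,2]
    t=X[(z>.053)&(z<.07)]
    h=X[(z>.02)&(z<.07)]
    cc,e=circ(t[:,:2],.030); d=np.hypot(*(h[:,:2]-cc).T); hd=(h[d>.04][:,:2]-cc)
    hm=hd.mean(0)
    print('cup',k,len(t),cc.round(4),e.round(4),'handle',len(hd),np.degrees(np.arctan2(hm[1],hm[0])).round(0),'zmax',np.percentile(z,98).round(3))
for k,(u,v) in dict(blue=(356,219),green=(203,147),yellow=(295,212)).items():
    h0=np.median(hsv[v-4:v+4,u-4:u+4,0]); q=near(u,v,36)&(abs(hsv[...,0].astype(int)-h0)<9)&(hsv[...,1]>130)&(P[...,2]>.003)&(P[...,2]<.03)
    rim=P[q]; pts=np.argwhere(q)[:,::-1].astype(np.float32)
    (x,y),r=cv2.minEnclosingCircle(pts); w=P[q][:,:2]
    (a,b),R=cv2.minEnclosingCircle(w.astype(np.float32)); hi=P[q&(P[...,2]>.012)]
    print('saucer',k,len(w),'enc',round(a,4),round(b,4),round(R,4),'mean',w.mean(0).round(4),'rim',len(hi),hi[:,:2].mean(0).round(4), 'floor',np.median(P[v-4:v+4,u-4:u+4,2]).round(4))
q=near(231,210,22)&(P[...,2]>.035)&(P[...,2]<.06); (a,b),R=cv2.minEnclosingCircle(P[q][:,:2].astype(np.float32)); print('bowl',a,b,R, P[near(231,210,22)][:,2].max())
q=near(231,210,22)&(P[...,2]>.06); print('knob',P[q].mean(0))
q=near(152,239,64)&(P[...,2]>.013)&(P[...,2]<.03); r=cv2.minAreaRect(P[q][:,:2].astype(np.float32)); print('tray',r)
q=near(145,260,30)&(P[...,2]>.075); r=cv2.minAreaRect(P[q][:,:2].astype(np.float32)); print('jug',r,P[q][:,2].max())
s=ctrl.read_state(); print(s['orientation'],s['finger_gap'],s['wrist_force'])
save('crop1',cv2.resize(F[115:200,225:525],None,fx=2.6,fy=2.6))
E
```

```text
cup blue 137 [ 0.6376 -0.2392] 0.0035 handle 24 100.0 zmax 0.061
cup green 155 [ 0.6316 -0.0822] 0.0036 handle 25 174.0 zmax 0.061
cup yellow 161 [0.638  0.0834] 0.0043 handle 33 -93.0 zmax 0.061
saucer blue 1786 enc 0.4491 -0.1675 0.0641 mean [ 0.4494 -0.1682] rim 809 [ 0.4495 -0.169 ] floor 0.0064
saucer green 1617 enc 0.6417 0.2493 0.0639 mean [0.6422 0.2511] rim 721 [0.6413 0.2504] floor 0.0063
saucer yellow 1794 enc 0.4647 -0.0047 0.0642 mean [ 0.4648 -0.0042] rim 815 [ 0.4641 -0.0046] floor 0.0061
bowl 0.46487030386924744 0.15981504321098328 0.03352857753634453 1.022087409961621
knob [0.45318587 0.13738301 0.14980389]
tray ((0.3918028175830841, 0.37111610174179077), (0.17299070954322815, 0.27039816975593567), 89.66808319091797)
jug ((0.3369327485561371, 0.16333362460136414), (0.0645437017083168, 0.4803471267223358), 0.9008803963661194) 1.022087409961621
[ 9.80377116e-01  1.97131200e-01 -1.65453088e-05 -2.39460650e-06] 0.09167899923796753 [ 0.10561826  0.32351342 -0.05152286]
```

View pics/crop1.png

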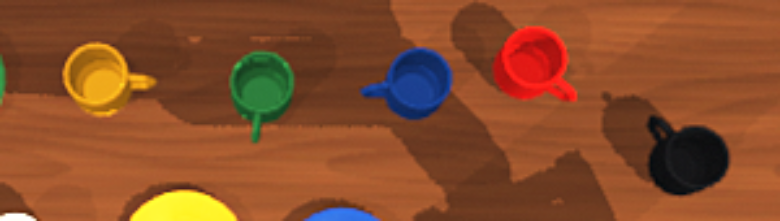

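>>> play_rows([
  [[-1, 40, 34, -2, 0.135], [-1, 40, 34, -2, 0.135], [-1, 40, 34, -2, 0.135], [-1, 40, 34, -2, 0.135], [-1, 40, 34, -2, 0.135], [-1, 40, 34, -2, 0.135], [-1, 40, 34, -2, 0.135], [-1, 40, 34, -2, 0.135], [-1, 40, 34, -2, 0.135], [-1, 36, 31, -2, 0.135]],
], grip_force=15)

```text
time: 2.4
position: [0.6389, -0.238, 0.1945]
orientation: [0.64, 0.768, 0.0, 0.0]
wrist_force: [-0.1, 0.5, 0.6]
finger_gap: 0.0918
grip_force: 0.0
```

```bash
cat > w.py <<'E'
from m import *
from scipy.spatial.transform import Rotation as Ro
def wrist():
    s=ctrl.read_state(); c=optics.camera('wrist'); f=200/np.tan(np.radians(c['fovy'])/2)
    v,u=np.mgrid[0:400,0:640]; x=u-c['cx']; y=v-c['cy']; r=np.hypot(x,y)+1e-9; th=r/f
    d=c['depth']; t=np.tan(np.minimum(th,1.45))
    Pc=np.stack([x/r*t*d,y/r*t*d,d],-1); M=np.array(c['mount'])
    Pt=Pc@M[:3,:3].T+M[:3,3]; P=Pt@Ro.from_quat(s['orientation']).as_matrix().T+s['position']
    P[(d<=0)|(th>1.4)]=np.nan
    return s,c['frame'],P
def yaw(s):
    R=Ro.from_quat(s['orientation']).as_matrix(); return np.degrees(np.arctan2(R[1,1],R[0,1]))
def rep(s): print('t',round(s['time'],2),'p',np.round(s['position'],4),'yaw_y',yaw(s).round(1),'gap',round(s['finger_gap'],4),'gf',np.round(s['grip_force'],1),'wf',np.round(s['wrist_force'],1),'q',np.round(s['q'],2))
def ring(P,c0,lo,hi,r,R=.045,n=None):
    X=P[(P[...,2]>lo)&(P[...,2]<hi)&(np.hypot(P[...,0]-c0[0],P[...,1]-c0[1])<R)][:,:2]
    cc,e=circ(X,r); print(n,len(X),cc.round(4),'rms',e.round(4)); return cc
E
python3 - <<'E'
from w import *
s,F,P=wrist(); rep(s); save('w1',F)
ring(P,(.638,-.239),.055,.066,.030,.045,'cup_blue')
E
```

```text
t 2.4 p [ 0.6389 -0.238   0.1945] yaw_y 10.4 gap 0.0918 gf 0.0 wf [-0.1  0.5  0.6] q [-0.36  0.46  1.52 -0.    1.16 -0.54]
cup_blue 844 [ 0.6369 -0.2416] rms 0.0022
```

View pics/w1.png

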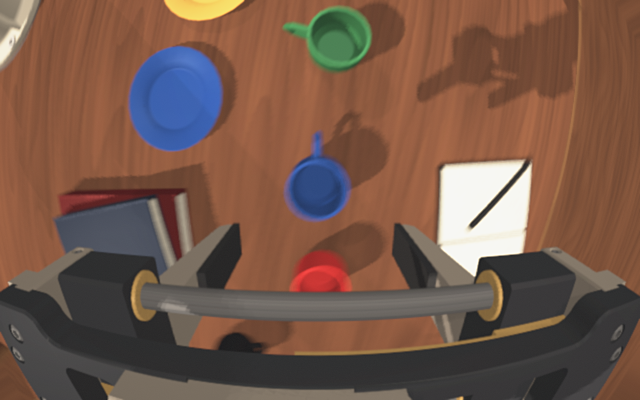

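>>> play_rows([
  [[-1, -2, -4, -40, 0], [-1, 0, 0, -45, 0], [-1, 0, 0, -45, 0], [-1, 0, 0, -30, 0], [-1, 0, 0, -12, 0], [-1, 0, 0, 0, 0], [1, 0, 0, 0, 0], [1, 0, 0, 0, 0], [1, 0, 0, 0, 0], [1, 0, 0, 0, 0]],
], grip_force=15)

```text
time: 3.7
position: [0.6362, -0.2437, 0.0235]
orientation: [0.642, 0.766, 0.0, 0.001]
wrist_force: [0.2, 1.2, 5.4]
finger_gap: 0.0625
grip_force: 15.0
```

>>> play_rows([
  [[1, 0, 0, 0, 0], [1, 0, 0, 0, 0], [1, 0, 0, 5, 0], [1, 0, 0, 15, 0], [1, 0, 0, 25, 0], [1, 0, 0, 25, 0]],
])

```text
time: 4.45
position: [0.6353, -0.2434, 0.0938]
orientation: [0.642, 0.767, -0.0, -0.0]
wrist_force: [0.1, -0.2, -1.0]
finger_gap: 0.0622
grip_force: 15.0
```

```bash
python3 - <<'E'
from w import *
s,F,P=wrist(); rep(s); save('w2',F)
E
```

```text
t 4.45 p [ 0.6353 -0.2434  0.0938] yaw_y 10.1 gap 0.0622 gf 15.0 wf [ 0.1 -0.2 -1. ] q [-0.37  0.56  1.6  -0.    0.98 -0.54]
```

View pics/w2.png

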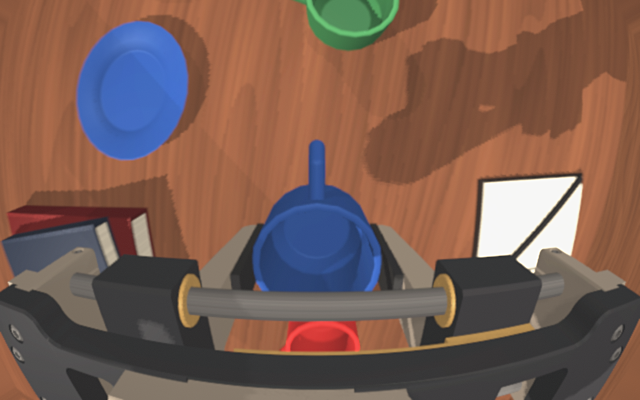

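```bash
python3 - <<'E'
from w import *
s,F,P=wrist()
p=s['position']
hsv=cv2.cvtColor(F,cv2.COLOR_RGB2HSV)
b=(abs(hsv[...,0].astype(int)-112)<12)&(hsv[...,1]>120)&(P[...,2]>.07)
X=P[b]; print(len(X),np.percentile(X[:,2],[50,90,99]))
zt=np.percentile(X[:,2],95)
X=X[(X[:,2]>zt-.008)][:,:2]; cc,e=circ(X,.030); print(zt,cc,e,len(X),'off mm',(cc-p[:2])*1000)
# saucer
q=(P[...,2]>.011)&(P[...,2]<.022)&(abs(hsv[...,0].astype(int)-112)<12)&(hsv[...,1]>120)
X=P[q][:,:2]; print(len(X),cv2.minEnclosingCircle(X.astype(np.float32)))
E
```

```text
11656 [0.10623466 0.13452937 0.13566916]
0.13500342638869373 [ 0.63658386 -0.24109035] 0.004706390269946515 3185 off mm [-0.72135643  3.04805284]
6065 ((0.44827455282211304, -0.1694299578666687), 0.06448802351951599)
```

>>> play_rows([
  [[1, -20, 8, 0, 0], [1, -36, 14, 0, 0], [1, -36, 14, 0, 0], [1, -36, 14, 0, 0], [1, -36, 14, 0, 0], [1, -22, 9, 0, 0], [1, 0, 0, 0, 0], [1, 0, 0, 0, 0]],
])

```text
time: 5.55
position: [0.4506, -0.1709, 0.0927]
orientation: [0.642, 0.767, 0.0, 0.001]
wrist_force: [-0.3, 0.3, -2.1]
finger_gap: 0.0622
grip_force: 15.0
```

```bash
cat >> w.py <<'E'
def held(F,P,s,hue,n=None):
    hsv=cv2.cvtColor(F,cv2.COLOR_RGB2HSV); m=(abs(hsv[...,0].astype(int)-hue)<12)&(hsv[...,1]>110)
    p=np.array(s['position'])
    X=P[m&(np.hypot(P[...,0]-p[0],P[...,1]-p[1])<.06)&(P[...,2]>p[2]-.03)]; zt=np.percentile(X[:,2],97); X=X[X[:,2]>zt-.006]
    cc,e=circ(X[:,:2],.030); print(n,'held rim z',zt.round(4),'c',cc.round(4),'rms',e.round(4),'off',((cc-p[:2])*1000).round(1))
def saucer(F,P,hue,c0,n=None):
    hsv=cv2.cvtColor(F,cv2.COLOR_RGB2HSV); m=(abs(hsv[...,0].astype(int)-hue)<12)&(hsv[...,1]>110)
    X=P[m&(P[...,2]>.0125)&(P[...,2]<.02)&(np.hypot(P[...,0]-c0[0],P[...,1]-c0[1])<.08)][:,:2]
    r=least_squares(lambda q:np.hypot(X[:,0]-q[0],X[:,1]-q[1])-q[2],[*c0,.06],loss='soft_l1',f_scale=.002)
    print(n,'saucer',len(X),r.x.round(4),'enc',cv2.minEnclosingCircle(X.astype(np.float32)))
E
python3 - <<'E'
from w import *
s,F,P=wrist(); rep(s); save('w3',F)
held(F,P,s,112,'blue'); saucer(F,P,112,(.449,-.1685),'blue'); saucer(F,P,28,(.4645,-.0045),'yel')
E
```

```text
t 5.55 p [ 0.4506 -0.1709  0.0927] yaw_y 10.1 gap 0.0622 gf 15.0 wf [-0.3  0.3 -2.1] q [-0.37  0.3   2.04 -0.    0.8  -0.54]
blue held rim z 0.1305 c [ 0.4502 -0.1692] rms 0.0022 off [-0.4  1.7]
blue saucer 5277 [ 0.4478 -0.1683  0.0555] enc ((0.4478766918182373, -0.1691277027130127), 0.0642128735780716)
yel saucer 4842 [ 0.4629 -0.0071  0.0558] enc ((0.46299394965171814, -0.0067972829565405846), 0.06461521983146667)
```

View pics/w3.png

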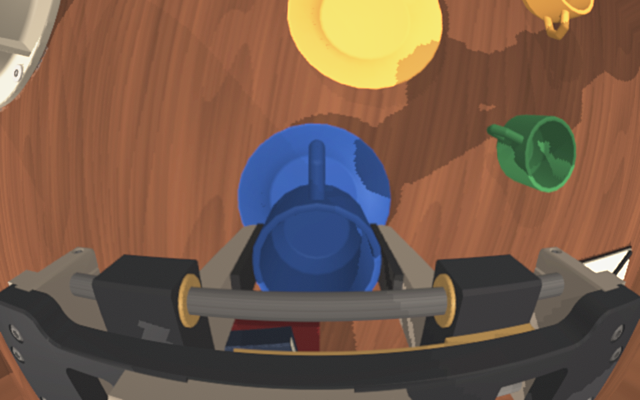

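>>> play_rows([
  [[1, -2, 0, -15, 0], [1, 0, 0, -25, 0], [1, 0, 0, -12, 0], [1, 0, 0, -6, 0], [1, 0, 0, -2, 0], [1, 0, 0, -1, 0], [1, 0, 0, 0, 0], [1, 0, 0, 0, 0]],
])

```text
time: 6.6
position: [0.4478, -0.1705, 0.0319]
orientation: [0.642, 0.767, 0.0, 0.0]
wrist_force: [-0.8, 0.3, -2.2]
finger_gap: 0.0619
grip_force: 15.0
```

>>> play_rows([
  [[1, 0, 0, -1, 0], [1, 0, 0, -1, 0], [1, 0, 0, 0, 0], [1, 0, 0, 0, 0]],
])

```text
time: 7.1
position: [0.4475, -0.1704, 0.0295]
orientation: [0.642, 0.767, -0.0, -0.0]
wrist_force: [-0.2, 0.6, -0.9]
finger_gap: 0.0621
grip_force: 15.0
```

>>> play_rows([
  [[1, 0, 0, -1, 0], [1, 0, 0, 0, 0]],
])

```text
time: 7.35
position: [0.4476, -0.1704, 0.0294]
orientation: [0.642, 0.767, -0.0, -0.0]
wrist_force: [-4.5, 1.2, 13.0]
finger_gap: 0.0624
grip_force: 15.0
```

>>> play_rows([
  [[0.2, 0, 0, 0, 0], [-0.5, 0, 0, 0, 0], [-1, 0, 0, 0, 0], [-1, 0, 0, 0, 0], [-1, 0, 0, 10, 0], [-1, 0, 0, 30, 0], [-1, 0, 0, 40, 0], [-1, 0, 0, 50, 0], [-1, 0, 0, 40, 0]],
])

```text
time: 8.48
position: [0.4477, -0.1705, 0.2012]
orientation: [0.642, 0.767, 0.0, 0.001]
wrist_force: [0.1, 0.1, -0.3]
finger_gap: 0.0918
grip_force: 0.0
```

```bash
python3 - <<'E'
from w import *
s,F,P=wrist(); rep(s)
ring(P,(.448,-.169),.059,.071,.030,.045,'cup_blue'); saucer(F,P,112,(.449,-.1685),'blue'); saucer(F,P,28,(.4645,-.0045),'yel'); ring(P,(.6316,-.0822),.055,.066,.030,.045,'cup_green')
c=cam('top'); P=cloud(c); save('t2',c['frame'][100:260,180:420])
ring(P,(.448,-.169),.059,.071,.030,.045,'cup_blue top');
saucer(c['frame'],P,112,(.449,-.1685),'blue top')
E
```

```text
t 8.47 p [ 0.4477 -0.1705  0.2012] yaw_y 10.1 gap 0.0918 gf 0.0 wf [ 0.1  0.1 -0.3] q [-0.37  0.14  1.95  0.    1.05 -0.54]
cup_blue 935 [ 0.4469 -0.1683] rms 0.0029
blue saucer 5208 [ 0.4477 -0.1684  0.0538] enc ((0.44793441891670227, -0.16963665187358856), 0.06451193988323212)
yel saucer 4084 [ 0.4631 -0.0075  0.0557] enc ((0.463134765625, -0.006374490913003683), 0.06476745754480362)
cup_green 688 [ 0.63   -0.0847] rms 0.0018
cup_blue top 76 [ 0.4484 -0.1668] rms 0.0021
blue top saucer 276 [ 0.4248 -0.1552  0.032 ] enc ((0.4487757086753845, -0.16700813174247742), 0.06337916105985641)
```

>>> play_rows([
  [[-1, 18, 9, 0, 0.129], [-1, 18, 9, 0, 0.129], [-1, 18, 9, 0, 0.129], [-1, 18, 9, 0, 0.129], [-1, 18, 9, 0, 0.129], [-1, 18, 9, 0, 0.129], [-1, 18, 9, 0, 0.129], [-1, 18, 8, 0, 0.129], [-1, 19, 8, 0, 0.129], [-1, 20, 8, 0, 0.129]],
])

```text
time: 9.82
position: [0.6306, -0.0831, 0.1979]
orientation: [0.05, 0.999, 0.0, -0.001]
wrist_force: [-0.3, -0.5, 0.1]
finger_gap: 0.0917
grip_force: 0.0
```

```bash
python3 - <<'E'
from w import *
s,F,P=wrist(); rep(s); save('w4',F)
ring(P,(.6305,-.0838),.055,.066,.030,.045,'cup_green')
E
```

```text
t 9.82 p [ 0.6306 -0.0831  0.1979] yaw_y 84.2 gap 0.0917 gf 0.0 wf [-0.3 -0.5  0.1] q [-0.13  0.39  1.62 -0.    1.13 -1.6 ]
cup_green 791 [ 0.6306 -0.0844] rms 0.0016
```

View pics/w4.png

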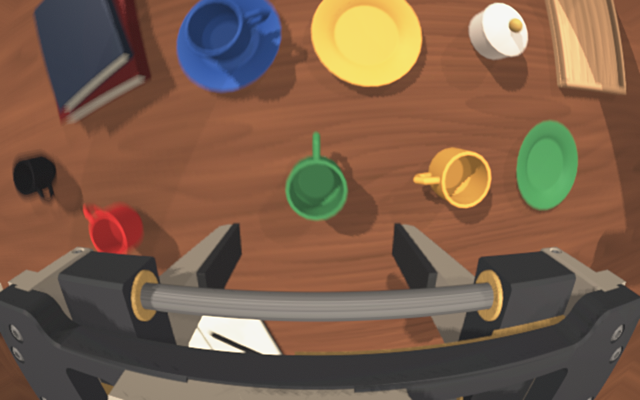

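>>> play_rows([
  [[-1, 0, -1, -40, 0], [-1, 0, 0, -45, 0], [-1, 0, 0, -45, 0], [-1, 0, 0, -32, 0], [-1, 0, 0, -13, 0], [-1, 0, 0, 0, 0], [1, 0, 0, 0, 0], [1, 0, 0, 0, 0], [1, 0, 0, 0, 0], [1, 0, 0, 0, 0]],
])

```text
time: 11.12
position: [0.631, -0.0845, 0.0244]
orientation: [0.052, 0.999, -0.0, 0.001]
wrist_force: [-0.5, 0.2, 6.8]
finger_gap: 0.0623
grip_force: 15.0
```

>>> play_rows([
  [[1, 0, 0, 0, 0], [1, 0, 0, 0, 0], [1, 0, 0, 5, 0], [1, 0, 0, 20, 0], [1, 0, 0, 35, 0], [1, 0, 0, 35, 0], [1, 0, 0, 20, 0], [1, 0, 0, 0, 0]],
])

```text
time: 12.12
position: [0.6316, -0.0846, 0.1405]
orientation: [0.052, 0.999, -0.0, 0.002]
wrist_force: [-0.2, -0.6, -1.3]
finger_gap: 0.0624
grip_force: 15.0
```

>>> play_rows([
  [[1, 1, 20, 0, 0], [1, 1, 40, 0, 0], [1, 1, 45, 0, 0], [1, 2, 50, 0, 0], [1, 2, 50, 0, 0], [1, 1, 50, 0, 0], [1, 1, 45, -5, 0], [1, 1, 25, -15, 0], [1, 0, 10, -20, 0], [1, 0, 0, 0, 0]],
])

```text
time: 13.38
position: [0.6385, 0.2496, 0.0952]
orientation: [0.052, 0.999, -0.001, -0.002]
wrist_force: [0.1, -0.7, -0.8]
finger_gap: 0.062
grip_force: 15.0
```

```bash
python3 - <<'E'
from w import *
s,F,P=wrist(); rep(s); save('w5',F)
hsv=cv2.cvtColor(F,cv2.COLOR_RGB2HSV); h=int(np.median(hsv[100:300,250:390][...,0])); print(h)
held(F,P,s,68,'green'); saucer(F,P,68,(.642,.2503),'green')
E
```

```text
t 13.38 p [0.6385 0.2496 0.0952] yaw_y 84.0 gap 0.062 gf 15.0 wf [ 0.1 -0.7 -0.8] q [ 0.37  0.57  1.58 -0.    1.   -1.1 ]
64
green held rim z 0.132 c [0.6383 0.2498] rms 0.0027 off [-0.1  0.2]
green saucer 4674 [0.6392 0.2482 0.0551] enc ((0.6406221389770508, 0.24812686443328857), 0.06378202885389328)
```

View pics/w5.png

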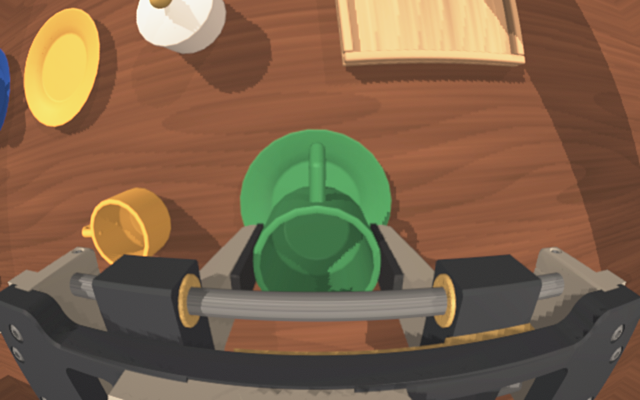

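>>> play_rows([
  [[1, 2, -1, -15, 0], [1, 0, 0, -25, 0], [1, 0, 0, -13, 0], [1, 0, 0, -6, 0], [1, 0, 0, -2, 0], [1, 0, 0, -1, 0], [1, 0, 0, 0, 0], [1, 0, 0, 0, 0]],
])

```text
time: 14.42
position: [0.6427, 0.2497, 0.037]
orientation: [0.052, 0.999, 0.0, 0.0]
wrist_force: [-0.2, 0.1, 0.2]
finger_gap: 0.0622
grip_force: 15.0
```

>>> play_rows([
  [[1, 0, 0, -1, 0], [1, 0, 0, 0, 0]],
])

```text
time: 14.68
position: [0.6425, 0.2496, 0.0355]
orientation: [0.052, 0.999, -0.0, -0.0]
wrist_force: [-0.2, -0.3, -1.2]
finger_gap: 0.0624
grip_force: 15.0
```

>>> play_rows([
  [[1, 0, 0, -1, 0], [1, 0, 0, 0, 0]],
])

```text
time: 14.92
position: [0.6425, 0.2495, 0.0345]
orientation: [0.052, 0.999, -0.0, -0.0]
wrist_force: [0.6, 0.3, -0.9]
finger_gap: 0.0621
grip_force: 15.0
```

>>> play_rows([
  [[1, 0, 0, -1, 0], [1, 0, 0, -1, 0], [1, 0, 0, -1, 0], [1, 0, 0, 0, 0]],
])

```text
time: 15.42
position: [0.6424, 0.2495, 0.0314]
orientation: [0.052, 0.999, -0.0, -0.0]
wrist_force: [0.4, 0.4, -1.2]
finger_gap: 0.062
grip_force: 15.0
```

>>> play_rows([
  [[1, 0, 0, -1, 0], [1, 0, 0, 0, 0]],
])

```text
time: 15.68
position: [0.6425, 0.2496, 0.0306]
orientation: [0.052, 0.999, 0.0, -0.0]
wrist_force: [-0.6, -0.2, -1.1]
finger_gap: 0.0618
grip_force: 15.0
```

```bash
python3 - <<'E'
from w import *
s,F,P=wrist(); rep(s)
held(F,P,s,68,'green'); saucer(F,P,68,(.642,.2503),'green')
E
```

```text
t 15.68 p [0.6425 0.2496 0.0306] yaw_y 84.0 gap 0.0618 gf 15.0 wf [-0.6 -0.2 -1.1] q [ 0.37  0.65  1.61  0.    0.89 -1.1 ]
green held rim z 0.067 c [0.6421 0.2497] rms 0.0029 off [-0.4  0.1]
green saucer 10343 [0.6208 0.2498 0.0425] enc ((0.6395269632339478, 0.248423233628273), 0.06372669339179993)
```

>>> play_rows([
  [[1, -1, 0, 0, 0], [1, 0, 0, -1, 0], [1, 0, 0, 0, 0]],
])

```text
time: 16.1
position: [0.6415, 0.2496, 0.0305]
orientation: [0.052, 0.999, 0.0, 0.0]
wrist_force: [-2.7, -1.4, 6.7]
finger_gap: 0.0622
grip_force: 15.0
```

>>> play_rows([
  [[1, 0, 0, -1, 0], [1, 0, 0, 0, 0]],
])

```text
time: 16.35
position: [0.6415, 0.2496, 0.0304]
orientation: [0.052, 0.999, 0.0, 0.0]
wrist_force: [-5.6, -2.4, 14.3]
finger_gap: 0.0623
grip_force: 15.0
```

>>> play_rows([
  [[0.2, 0, 0, 0, 0], [-0.5, 0, 0, 0, 0], [-1, 0, 0, 0, 0], [-1, 0, 0, 0, 0], [-1, 0, 0, 10, 0], [-1, 0, 0, 30, 0], [-1, 0, 0, 40, 0], [-1, 0, 0, 50, 0], [-1, 0, 0, 40, 0]],
])

```text
time: 17.48
position: [0.6419, 0.2497, 0.2014]
orientation: [0.052, 0.999, 0.0, 0.001]
wrist_force: [0.3, -0.1, -0.9]
finger_gap: 0.0917
grip_force: 0.0
```

```bash
python3 - <<'E'
from w import *
s,F,P=wrist(); rep(s)
ring(P,(.6415,.25),.059,.071,.030,.045,'cup_green'); saucer(F,P,68,(.642,.2503),'green');ring(P,(.638,.083),.055,.066,.030,.045,'cup_yel')
E
```

```text
t 17.48 p [0.6419 0.2497 0.2014] yaw_y 84.0 gap 0.0917 gf 0.0 wf [ 0.3 -0.1 -0.9] q [ 0.37  0.46  1.5  -0.    1.18 -1.1 ]
cup_green 919 [0.6405 0.2497] rms 0.0027
green saucer 4644 [0.6388 0.2479 0.0536] enc ((0.640616774559021, 0.24813570082187653), 0.06361018866300583)
cup_yel 714 [0.6366 0.0834] rms 0.0017
```

>>> play_rows([
  [[-1, 0, -17, 0, -0.152], [-1, 0, -17, 0, -0.152], [-1, 0, -17, 0, -0.152], [-1, -1, -17, 0, -0.152], [-1, -1, -17, 0, -0.152], [-1, -1, -17, 0, -0.152], [-1, -1, -17, 0, -0.152], [-1, -1, -17, 0, -0.152], [-1, 0, -16, 0, -0.152], [-1, 0, -15, 0, -0.152]],
])

```text
time: 18.77
position: [0.6365, 0.082, 0.199]
orientation: [0.728, 0.686, 0.0, 0.0]
wrist_force: [0.7, 0.3, -0.2]
finger_gap: 0.0923
grip_force: 0.0
```

```bash
python3 - <<'E'
from w import *
s,F,P=wrist(); rep(s); save('w6',F)
ring(P,(.637,.083),.055,.066,.030,.045,'cup_yel'); ring(P,(.6415,.25),.059,.071,.030,.045,'cup_green')
E
```

```text
t 18.77 p [0.6365 0.082  0.199 ] yaw_y -3.4 gap 0.0923 gf 0.0 wf [ 0.7  0.3 -0.2] q [ 0.13  0.39  1.61 -0.    1.14  0.18]
cup_yel 807 [0.6372 0.0827] rms 0.002
cup_green 825 [0.6412 0.2486] rms 0.003
```

View pics/w6.png

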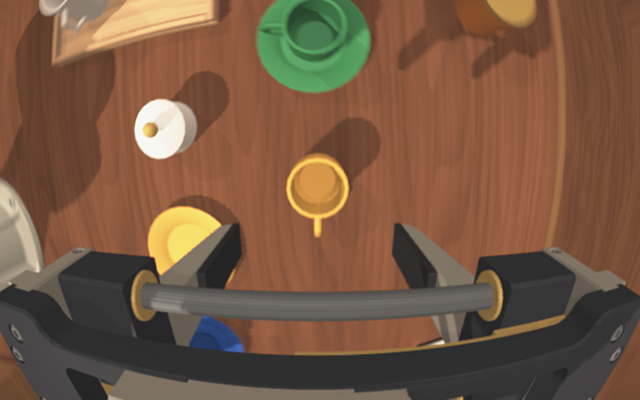

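>>> play_rows([
  [[-1, 0, 1, -40, 0], [-1, 0, 0, -45, 0], [-1, 0, 0, -45, 0], [-1, 0, 0, -32, 0], [-1, 0, 0, -13, 0], [-1, 0, 0, 0, 0], [1, 0, 0, 0, 0], [1, 0, 0, 0, 0], [1, 0, 0, 0, 0], [1, 0, 0, 0, 0]],
])

```text
time: 20.08
position: [0.6371, 0.0836, 0.0244]
orientation: [0.726, 0.688, 0.0, 0.0]
wrist_force: [-0.2, 0.9, 5.6]
finger_gap: 0.0623
grip_force: 15.0
```

>>> play_rows([
  [[1, 0, 0, 0, 0], [1, 0, 0, 0, 0], [1, 0, 0, 5, 0], [1, 0, 0, 20, 0], [1, 0, 0, 35, 0], [1, 0, 0, 20, 0], [1, 0, 0, 0, 0]],
])

```text
time: 20.95
position: [0.6379, 0.0837, 0.1058]
orientation: [0.726, 0.688, 0.002, 0.001]
wrist_force: [-0.2, 0.6, -1.0]
finger_gap: 0.0621
grip_force: 15.0
```

>>> play_rows([
  [[1, -18, -9, 0, 0], [1, -34, -18, 0, 0], [1, -34, -18, 0, 0], [1, -34, -18, 0, 0], [1, -34, -17, 0, 0], [1, -20, -9, 0, 0], [1, 0, 0, -10, 0], [1, 0, 0, 0, 0], [1, 0, 0, 0, 0]],
])

```text
time: 22.08
position: [0.4633, -0.0051, 0.0932]
orientation: [0.726, 0.688, -0.0, -0.0]
wrist_force: [0.6, -0.6, -2.4]
finger_gap: 0.0622
grip_force: 15.0
```

```bash
python3 - <<'E'
from w import *
s,F,P=wrist(); rep(s); save('w7',F)
held(F,P,s,22,'yel'); saucer(F,P,27,(.464,-.0055),'yel')
E
```

```text
t 22.07 p [ 0.4633 -0.0051  0.0932] yaw_y -3.1 gap 0.0622 gf 15.0 wf [ 0.6 -0.6 -2.4] q [-0.01  0.27  2.08  0.    0.79  0.04]
yel held rim z 0.209 c [0.4841 0.036 ] rms 0.0094 off [20.8 41.1]
yel saucer 5253 [ 0.4629 -0.0058  0.0555] enc ((0.4625765383243561, -0.006385701708495617), 0.06458883732557297)
```

View pics/w7.png

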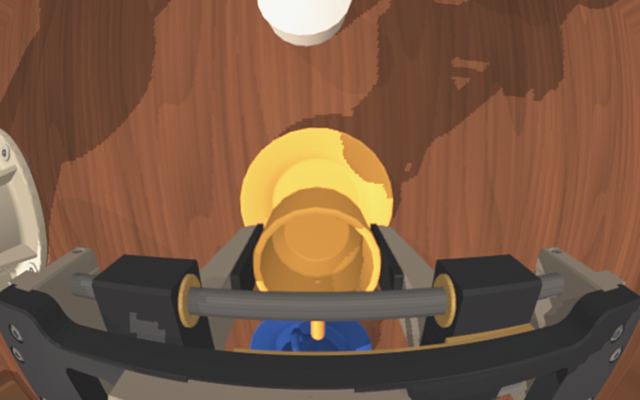

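>>> play_rows([
  [[1, 0, 0, -15, 0], [1, 0, 0, -25, 0], [1, 0, 0, -12, 0], [1, 0, 0, -6, 0], [1, 0, 0, -2, 0], [1, 0, 0, -1, 0], [1, 0, 0, 0, 0], [1, 0, 0, 0, 0]],
])

```text
time: 23.12
position: [0.4628, -0.0054, 0.0329]
orientation: [0.726, 0.688, 0.0, 0.0]
wrist_force: [-0.3, -0.3, -1.1]
finger_gap: 0.0624
grip_force: 15.0
```

>>> play_rows([
  [[1, 0, 0, -1, 0], [1, 0, 0, 0, 0]],
])

```text
time: 23.38
position: [0.4625, -0.0055, 0.0316]
orientation: [0.726, 0.688, 0.0, 0.0]
wrist_force: [-0.6, -0.2, -2.2]
finger_gap: 0.0625
grip_force: 15.0
```

>>> play_rows([
  [[1, 1, 0, -1, 0], [1, 0, 0, 0, 0]],
])

```text
time: 23.62
position: [0.4636, -0.0054, 0.0305]
orientation: [0.726, 0.688, -0.0, -0.0]
wrist_force: [0.3, 0.1, -1.1]
finger_gap: 0.0624
grip_force: 15.0
```

>>> play_rows([
  [[1, 0, 0, -1, 0], [1, 0, 0, 0, 0]],
])

```text
time: 23.88
position: [0.4636, -0.0054, 0.0303]
orientation: [0.726, 0.688, -0.0, -0.0]
wrist_force: [-2.6, 0.5, 13.0]
finger_gap: 0.0623
grip_force: 15.0
```

>>> play_rows([
  [[0.2, 0, 0, 0, 0], [-0.5, 0, 0, 0, 0], [-1, 0, 0, 0, 0], [-1, 0, 0, 0, 0], [-1, 0, 0, 10, 0], [-1, 0, 0, 30, 0], [-1, 0, 0, 40, 0], [-1, 0, 0, 50, 0], [-1, 0, 0, 40, 0]],
])

```text
time: 25.0
position: [0.4637, -0.0054, 0.2022]
orientation: [0.726, 0.688, 0.001, 0.001]
wrist_force: [0.9, 0.5, -0.3]
finger_gap: 0.0917
grip_force: 0.0
```

```bash
python3 - <<'E'
from w import *
s,F,P=wrist(); rep(s)
ring(P,(.464,-.0055),.059,.071,.030,.045,'cup_yel'); saucer(F,P,27,(.464,-.0055),'yel');
q=(P[...,2]>.043)&(P[...,2]<.055)&(np.hypot(P[...,0]-.462,P[...,1]-.158)<.05); print('bowl',cv2.minEnclosingCircle(P[q][:,:2].astype(np.float32)))
q=(P[...,2]>.065)&(P[...,2]<.09)&(np.hypot(P[...,0]-.462,P[...,1]-.158)<.05); print('knob',P[q].mean(0),P[q].max(0),P[q].min(0))
c=cam('top'); P=cloud(c)
q=(P[...,2]>.065)&(P[...,2]<.09)&(np.hypot(P[...,0]-.462,P[...,1]-.158)<.05); print('knob top',P[q].mean(0),P[q].max(0),P[q].min(0))
q=(P[...,2]>.077)&(P[...,2]<.09)&(np.hypot(P[...,0]-.335,P[...,1]-.38)<.08); print('jug top',len(P[q]),cv2.minEnclosingCircle(P[q][:,:2].astype(np.float32)))
q=(P[...,2]>.015)&(P[...,2]<.028)&(abs(P[...,0]-.392)<.15)&(abs(P[...,1]-.371)<.1); print('tray',cv2.minAreaRect(P[q][:,:2].astype(np.float32)))
E
```

```text
t 25.0 p [ 0.4637 -0.0054  0.2022] yaw_y -3.1 gap 0.0917 gf 0.0 wf [ 0.9  0.5 -0.3] q [-0.01  0.11  1.98  0.    1.05  0.04]
cup_yel 896 [ 0.4634 -0.0064] rms 0.0028
yel saucer 5199 [ 0.4628 -0.0057  0.0539] enc ((0.4628995656967163, -0.006926773581653833), 0.065121129155159)
bowl ((0.4633709192276001, 0.15791937708854675), 0.033700842410326004)
knob [0.46319698 0.15622893 0.07628069] [0.47220312 0.16611709 0.08080068] [0.45451419 0.14913224 0.06816956]
knob top [0.46359661 0.15470147 0.07553416] [0.47188886 0.15832293 0.08084058] [0.45696891 0.15075727 0.06900509]
jug top 166 ((0.33454790711402893, 0.35012221336364746), 0.042018260806798935)
tray ((0.39146846532821655, 0.3714883029460907), (0.17173093557357788, 0.2704944908618927), 89.5545654296875)
```

>>> play_rows([
  [[-1, 0, 15, 0, 0.162], [-1, 0, 17, 0, 0.162], [-1, 0, 17, 0, 0.162], [-1, 0, 17, 0, 0.162], [-1, 0, 17, 0, 0.162], [-1, 0, 17, 0, 0.162], [-1, 0, 17, 0, 0.162], [-1, 0, 17, 0, 0.162], [-1, 0, 16, 0, 0.162], [-1, 0, 13, 0, 0.162]],
])

```text
time: 26.35
position: [0.463, 0.158, 0.1991]
orientation: [-0.0, 1.0, -0.0, -0.0]
wrist_force: [-0.4, -0.3, -0.3]
finger_gap: 0.092
grip_force: 0.0
```

```bash
python3 - <<'E'
from w import *
s,F,P=wrist(); rep(s); save('w8',F)
q=(P[...,2]>.043)&(P[...,2]<.055)&(np.hypot(P[...,0]-.462,P[...,1]-.158)<.05); print('bowl',cv2.minEnclosingCircle(P[q][:,:2].astype(np.float32)))
q=(P[...,2]>.065)&(P[...,2]<.09)&(np.hypot(P[...,0]-.462,P[...,1]-.158)<.05); print('knob',P[q].mean(0),P[q].max(0),P[q].min(0))
E
```

```text
t 26.35 p [0.463  0.158  0.1991] yaw_y 90.0 gap 0.092 gf 0.0 wf [-0.4 -0.3 -0.3] q [ 0.33  0.16  1.93  0.    1.05 -1.25]
bowl ((0.46320417523384094, 0.15801092982292175), 0.03402937203645706)
knob [0.46179101 0.15800025 0.07644331] [0.4715497  0.16644441 0.0809439 ] [0.45338582 0.14963529 0.0695795 ]
```

View pics/w8.png

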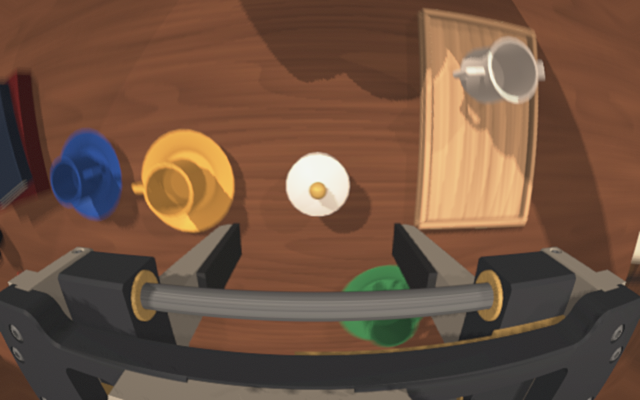

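>>> play_rows([
  [[-1, 0, 0, -40, 0], [-1, 0, 0, -45, 0], [-1, 0, 0, -45, 0], [-1, 0, 0, -40, 0], [-1, 0, 0, -15, 0], [-1, 0, 0, -5, 0], [1, 0, 0, 0, 0], [1, 0, 0, 0, 0], [1, 0, 0, 0, 0], [1, 0, 0, 0, 0]],
], grip_force=20)

```text
time: 27.65
position: [0.4643, 0.158, 0.0105]
orientation: [0.002, 1.0, 0.0, 0.001]
wrist_force: [-1.1, 0.6, 7.1]
finger_gap: 0.0649
grip_force: 20.0
```

>>> play_rows([
  [[1, 0, 0, 0, 0], [1, 0, 0, 0, 0], [1, 0, 0, 5, 0], [1, 0, 0, 20, 0], [1, 0, 0, 35, 0], [1, 0, 0, 35, 0], [1, 0, 0, 0, 0], [1, 0, 0, 0, 0]],
])

```text
time: 28.65
position: [0.4629, 0.1573, 0.104]
orientation: [0.002, 1.0, -0.0, -0.0]
wrist_force: [-0.5, 0.3, -2.7]
finger_gap: 0.0649
grip_force: 20.0
```

>>> play_rows([
  [[1, 0, 20, 0, 0], [1, -2, 38, 0, 0], [1, -2, 38, 0, 0], [1, -2, 38, 0, 0], [1, -2, 38, 0, 0], [1, -2, 30, 0, 0], [1, 0, 12, 0, 0], [1, 0, 0, -10, 0], [1, 0, 0, 0, 0], [1, 0, 0, 0, 0]],
])

```text
time: 29.9
position: [0.4535, 0.3704, 0.0942]
orientation: [0.003, 1.0, -0.0, -0.0]
wrist_force: [0.3, 0.4, -1.7]
finger_gap: 0.0648
grip_force: 20.0
```

```bash
python3 - <<'E'
from w import *
s,F,P=wrist(); rep(s); save('w9',F)
q=(P[...,2]>.015)&(P[...,2]<.028)&(abs(P[...,0]-.392)<.15)&(abs(P[...,1]-.371)<.1); print('tray',cv2.minAreaRect(P[q][:,:2].astype(np.float32)))
p=s['position']
q=(np.hypot(P[...,0]-p[0],P[...,1]-p[1])<.036)&(P[...,2]>p[2]+.02); print('bowl',P[q].mean(0),P[q].max(0))
c=cam('side'); save('s2',cv2.resize(c['frame'][100:220,230:400],None,fx=4,fy=4))
E
```

```text
t 29.9 p [0.4535 0.3704 0.0942] yaw_y 89.7 gap 0.0648 gf 20.0 wf [ 0.3  0.4 -1.7] q [ 0.68  0.43  1.82 -0.    0.89 -0.88]
tray ((0.38460874557495117, 0.3691030740737915), (0.17086924612522125, 0.2133418619632721), 89.8302230834961)
bowl [0.43479471 0.37093234 0.18222833] [0.4860446  0.4063647  0.22682897]
```

View pics/w9.png

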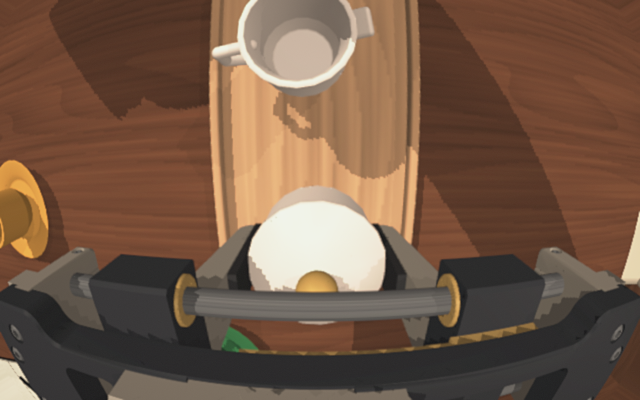

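View pics/s2.png

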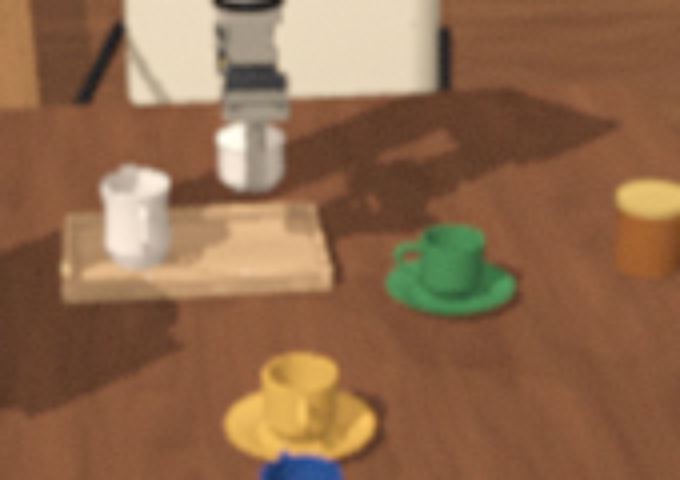

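>>> play_rows([
  [[1, 0, 0, -15, 0], [1, 0, 0, -25, 0], [1, 0, 0, -18, 0], [1, 0, 0, -8, 0], [1, 0, 0, -3, 0], [1, 0, 0, -1, 0], [1, 0, 0, -1, 0], [1, 0, 0, 0, 0], [1, 0, 0, 0, 0]],
])

```text
time: 31.12
position: [0.4537, 0.3717, 0.0239]
orientation: [0.002, 1.0, 0.0, 0.0]
wrist_force: [0.4, 0.5, -1.8]
finger_gap: 0.0646
grip_force: 20.0
```

>>> play_rows([
  [[1, 0, 0, -1, 0], [1, 0, 0, 0, 0]],
])

```text
time: 31.38
position: [0.4535, 0.3715, 0.0225]
orientation: [0.002, 1.0, -0.0, -0.0]
wrist_force: [0.5, -0.6, -2.5]
finger_gap: 0.065
grip_force: 20.0
```

>>> play_rows([
  [[1, 0, 0, -1, 0], [1, 0, 0, -1, 0], [1, 0, 0, -1, 0], [1, 0, 0, 0, 0]],
])

```text
time: 31.88
position: [0.4535, 0.3715, 0.0194]
orientation: [0.002, 1.0, -0.0, -0.0]
wrist_force: [-0.9, -0.5, -1.1]
finger_gap: 0.0648
grip_force: 20.0
```

>>> play_rows([
  [[1, 0, 0, -1, 0], [1, 0, 0, 0, 0]],
])

```text
time: 32.12
position: [0.4536, 0.3716, 0.0186]
orientation: [0.002, 1.0, 0.0, 0.0]
wrist_force: [0.3, 0.2, -0.1]
finger_gap: 0.0646
grip_force: 20.0
```

>>> play_rows([
  [[1, 0, 0, -1, 0], [1, 0, 0, 0, 0]],
])

```text
time: 32.38
position: [0.4536, 0.3716, 0.0185]
orientation: [0.002, 1.0, 0.0, 0.0]
wrist_force: [-3.5, -2.0, 9.4]
finger_gap: 0.0651
grip_force: 20.0
```

>>> play_rows([
  [[-0.45, 0, 0, 0, 0], [-0.7, 0, 0, 0, 0], [-0.7, 0, 0, 0, 0], [-0.7, 0, 0, 0, 0], [-0.7, 0, 0, 8, 0], [-0.7, 0, 0, 25, 0], [-0.7, 0, 0, 40, 0], [-0.7, 0, 0, 45, 0], [-0.7, 0, 0, 45, 0], [-0.7, 0, 0, 45, 0]],
])

```text
time: 33.62
position: [0.4534, 0.3714, 0.2277]
orientation: [0.002, 1.0, 0.0, 0.0]
wrist_force: [1.0, -0.0, -0.2]
finger_gap: 0.0782
grip_force: 0.0
```

```bash
python3 - <<'E'
from w import *
s,F,P=wrist(); rep(s)
q=(P[...,2]>.05)&(P[...,2]<.064)&(np.hypot(P[...,0]-.4535,P[...,1]-.3715)<.05); print('bowl',cv2.minEnclosingCircle(P[q][:,:2].astype(np.float32)))
q=(P[...,2]>.072)&(P[...,2]<.1)&(np.hypot(P[...,0]-.4535,P[...,1]-.3715)<.05); print('knob',P[q].mean(0),P[q].max(0))
c=cam('top'); P=cloud(c); f=c['frame']; save('t3',cv2.resize(f[100:300,100:500],None,fx=1.9,fy=1.9))
for n,c0,h,s0 in (('blue',(.448,-.168),112,(.4494,-.1682)),('yel',(.4635,-.006),27,(.4648,-.0042)),('green',(.641,.249),68,(.6422,.2511))):
    ring(P,c0,.059,.071,.030,.045,n); saucer(f,P,h,s0,n)
q=(P[...,2]>.015)&(P[...,2]<.028)&(abs(P[...,0]-.392)<.15)&(abs(P[...,1]-.371)<.1); print('tray',cv2.minAreaRect(P[q][:,:2].astype(np.float32)))
E
```

```text
t 33.62 p [0.4534 0.3714 0.2277] yaw_y 89.7 gap 0.0782 gf 0.0 wf [ 1.  -0.  -0.2] q [ 0.68  0.28  1.71 -0.    1.16 -0.88]
bowl ((0.4522930085659027, 0.3718944489955902), 0.03392588347196579)
knob [0.45117833 0.37151169 0.08473096] [0.46062044 0.38047875 0.08865445]
blue 139 [ 0.4485 -0.1666] rms 0.0024
blue saucer 863 [ 0.449  -0.1671  0.0546] enc ((0.4492475390434265, -0.1677636057138443), 0.06409215927124023)
yel 139 [ 0.4647 -0.0053] rms 0.0027
yel saucer 931 [ 0.4642 -0.0047  0.0544] enc ((0.464778333902359, -0.004289052449166775), 0.06442364305257797)
green 163 [0.6425 0.251 ] rms 0.0026
green saucer 710 [0.64   0.2484 0.0547] enc ((0.641351580619812, 0.24912762641906738), 0.06407463550567627)
tray ((0.3915770649909973, 0.3706200122833252), (0.1717820018529892, 0.2704292833805084), 89.92754364013672)
```

View pics/t3.png

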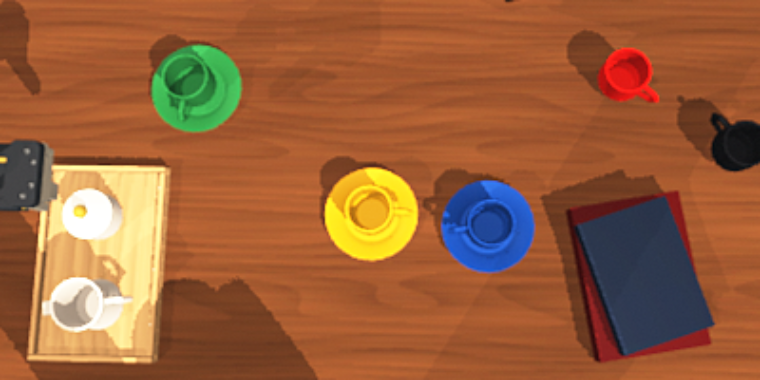

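The picture shows all three cups upright and centred on their own saucers. The bowl stands on the tray's free half beside the jug, and nothing else has moved. Handing in.

```bash
python3 -c "
from station import ctrl
print(ctrl.job_done())"
```

```text
the job is handed in; nothing more can be done
None
```

The job is handed in: each cup stands upright within about 2 mm of the middle of its own saucer, and the sugar bowl stands on the tray beside the jug, done in about 34 s of the 104 s allowed; no verdict was shown.

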